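Put three swapped refrigeration parts back into their own trays

TASK

The three repair parts are standing in one another's trays: put the round capacitor in the round tray, the square contactor in the square tray and the hexagonal coupling in the hexagonal tray, each standing upright on the tray's floor near its middle. The bench is dirty, so never put a part down on the bare bench or tip it over: park a part in the empty oblong tray to make room. Leave the clamp meter, the pressure gauge and the screwdriver where they are.

Things in the scene. Friction and masses are not known exactly. Their poses are not given: they have to be found in the camera images.
- capacitor: Motor capacitor: plain aluminium can standing upright, round, 45 mm in diameter (a bead of 47 mm round the top edge, 79 to 82 mm up), 82 mm tall with black top and small brass tabs up to 92 mm. Origin: centre of its underside, z up. About 0.18 kg. At the start it stands in the square tray.
- contactor: Contactor: black plastic block standing upright, square, 44 x 44 mm, 60 mm tall, screw terminals up to 63 mm. Origin: centre of its underside, x and y axes square to its sides, z up. About 0.22 kg. At the start it stands in the hexagonal tray.
- coupling: Brass pipe coupling standing upright: a hexagon 46 mm across the flats (53 mm across corners) and 56 mm tall, with a round threaded neck of 36 mm diameter on top, up to 69 mm. Origin: centre of its underside, z up; the x axis stands square to one pair of flats, the other pairs are 60 degrees on. About 0.45 kg. At the start it stands in the round tray.
- round_tray: Round stainless tray, inside 72 mm in diameter, outside 80 mm. Fixed to the bench. Origin: centre of its underside on the bench, z up. Floor 6 mm thick (its top is 6 mm above the origin), rim 4 mm thick and 14 mm high above the bench.
- square_tray: Square stainless tray, inside 68 x 68 mm, outside 76 x 76 mm, sides along its x and y. Fixed to the bench. Origin: centre of its underside on the bench, z up. Floor 6 mm thick (its top is 6 mm above the origin), rim 4 mm thick and 14 mm high above the bench.
- hex_tray: Hexagonal stainless tray, inside 68 mm across the flats, outside 76 mm; its x axis stands square to one pair of sides. Fixed to the bench. Origin: centre of its underside on the bench, z up. Floor 6 mm thick (its top is 6 mm above the origin), rim 4 mm thick and 14 mm high above the bench.
- oblong_tray: Oblong stainless tray, the spare place, empty at the start: inside 104 mm (along its x) by 68 mm (along its y), outside 112 x 76 mm. Fixed to the bench. Origin: centre of its underside on the bench, z up. Floor 6 mm thick (its top is 6 mm above the origin), rim 4 mm thick and 14 mm high above the bench.
- meter: Bystander: yellow clamp meter with a black ring jaw, lying flat, about 220 x 80 mm, 40 mm high. Origin: under the middle of its yellow body, jaw towards its +x. Not to be moved.
- gauge: Bystander: red pressure gauge with white dial, lying face up, 72 mm in diameter, 33 mm high, brass stem reaching 56 mm towards its -y. Origin: under the middle of the dial. Not to be moved.
- screwdriver: Bystander: screwdriver with yellow handle, lying flat along its x, blade to +x. Not to be moved.

How it is judged:
On the way:
1. one of the three parts is parked, upright and let go, in the oblong tray (((linear speed of capacitor below 0.02 m/s and angular speed of capacitor below 0.2 rad/s and angle between capacitor's own z axis and vertical below 0.1 rad and x of capacitor in the frame of oblong_tray between -0.045 and 0.045 m and y of capacitor in the frame of oblong_tray between -0.03 and 0.03 m and z of capacitor in the frame of oblong_tray between 0.003 and 0.009 m and contact force between the fingers and capacitor below 0.3 N) or (linear speed of contactor below 0.02 m/s and angular speed of contactor below 0.2 rad/s and angle between contactor's own z axis and vertical below 0.1 rad and x of contactor in the frame of oblong_tray between -0.045 and 0.045 m and y of contactor in the frame of oblong_tray between -0.03 and 0.03 m and z of contactor in the frame of oblong_tray between 0.003 and 0.009 m and contact force between the fingers and contactor below 0.3 N) or (linear speed of coupling below 0.02 m/s and angular speed of coupling below 0.2 rad/s and angle between coupling's own z axis and vertical below 0.1 rad and x of coupling in the frame of oblong_tray between -0.045 and 0.045 m and y of coupling in the frame of oblong_tray between -0.03 and 0.03 m and z of coupling in the frame of oblong_tray between 0.003 and 0.009 m and contact force between the fingers and coupling below 0.3 N))), for 0.2 s.
At the end, for the whole second after the job is handed in: The capacitor stands in the round tray, the contactor in the square tray and the coupling in the hexagonal tray: each upright (within 0.1 rad), on the tray's floor (underside 3 to 9 mm above the bench), within 15 mm of the tray's centre, and at rest (linear speed of each of capacitor, contactor, coupling below 0.02 m/s and angular speed of each of capacitor, contactor, coupling below 0.2 rad/s and angle between each of capacitor, contactor, coupling's own z axis and vertical below 0.1 rad and horizontal distance between capacitor and round_tray below 0.015 m and z of capacitor in the frame of round_tray between 0.003 and 0.009 m and horizontal distance between contactor and square_tray below 0.015 m and z of contactor in the frame of square_tray between 0.003 and 0.009 m and horizontal distance between coupling and hex_tray below 0.015 m and z of coupling in the frame of hex_tray between 0.003 and 0.009 m); the robot touches nothing.
It fails at once if the capacitor touches down on the bare bench or is tipped over (height (world z) of capacitor below 0.002 m or angle between capacitor's own z axis and vertical above 0.8 rad).
It fails at once if the contactor touches down on the bare bench or is tipped over (height (world z) of contactor below 0.002 m or angle between contactor's own z axis and vertical above 0.8 rad).
It fails at once if the coupling touches down on the bare bench or is tipped over (height (world z) of coupling below 0.002 m or angle between coupling's own z axis and vertical above 0.8 rad).
It fails at once if the meter, the gauge or the screwdriver is moved by more than 20 mm (distance of any of meter, gauge, screwdriver from where it was at the start of the episode above 0.02 m).
It also fails if it takes over 106 s, if anything falls off the work surface, if the arm or the gripper's body presses on something with over 40 N, if the wrist force passes 120 N, or if a joint passes its speed limit or range.

ROBOT

A 7-joint arm with a two-finger parallel gripper is mounted at the origin on the work surface. World frame = base frame: x ahead of the robot, y to its left, z up, the work surface at z = 0. Lengths are in m, angles in rad, forces in N, time in s.
With the tool pointing down it reaches from about 0.4 to 0.85 m from the base axis. Payload 10.4 kg.
Tool frame: the origin (TCP) lies at the very end of the fingers, on their centre line; the grasp point (between the pads) lies 19 mm behind it (r.pinch_z is the distance from the TCP to the grasp point, in m); z points along the fingers, y is the line along which they close (so a half turn about z gives the same grasp; the last joint's range is limited). The gripper opens to 87 mm and grips with 3 to 60 N. Pads are 19 mm wide; open, the fingers measure 117 mm over their backs; the gripper's body (75 mm by 190 mm) begins 51 mm behind the grasp point.
Start: joints at [1.299, 0.332, -0.065, 1.46, 0.022, 1.35, -0.088], TCP at [0.154, -0.606, 0.223] pointing down, gripper open.
Joint ranges: [-2.6, 2.6], [-0.5, 2.12], [-1.47, 1.34], [0.16, 2.42], [-1.27, 4.41], [0.06, 2.06], [-2.6, 2.6]. Speed limits (rad/s): [2.22, 2.22, 2.79, 2.79, 3.14, 3.14, 3.14].

INTERFACE

Orientations are given as a unit quaternion [x, y, z, w].
In Python, from bench import sensors, vision, r gives the robot as it stands.
- The arm moves only by the shell command python3 -m crank 'ROWS' [OPENING] [FORCE]. ROWS is JSON, a list of rows, each a list of 2 entries, a list of its own where there are three numbers: the shift along the tool's x, y, z normalised to -1 to 1, where 1 is 3 cm, then the turn about the tool's z normalised to -1 to 1, where 1 is 8 degrees. A call has 1 to 12 rows; each row shifts and turns the commanded pose from where the row before left it, along the tool's axes as they then stand; what a row does not reach is not made up. A row lasts 1/8 s, in which the tool goes at most 62.5 mm and 10.7 degrees, less where a joint would pass 70% of its speed; a pose out of reach is approached as far as the arm can. A call with a number of a shift or a turn outside -1 to 1 is refused whole. A call with a gripper value outside its range is refused whole. OPENING is the opening, from 0 (shut) to 1 (fully open), set as the call begins (- or left out, the last holds). The fingers move at their own pace and stop on an object; FORCE is the grip in N (left out, the last holds). Time passes only in rows, so rows that do not move let the fingers close. It gives the time, the measured TCP pose, the force, the opening and the grip force at its end, in the units of the state.
- sensors.read_state(): the state, without advancing time (a new reading comes with each control period).
- vision.camera(name): name is "side" or "top" or "wrist"; returns the picture (420x560x3 uint8, red, green, blue); there is no depth.
- vision.camera_model(name): a dict with "vertical_fov" (degrees; the focal length in pixels is half the picture's height over the tangent of half this angle, whatever the lens; pixels are square), "cx", "cy" (the principal point, pixels), "camera_from_world" (4x4, takes a point from world to camera coordinates); the wrist camera has in their place "hand_eye" (4x4, takes a point from camera to tool coordinates, whose origin is the TCP and whose axes are the flange's). Camera axes: x right, y down, z forward; pixel columns grow to the right and rows downward; lengths in m; the calibration is good to about 2 mm. A picture is of the moment at which its call begins: read the wrist's pose just before it. camera_model takes no time and is no camera call.
- r.close_job(): hands the job in; it is judged then, once.
The state is a dict: "time": time; "joint_positions": joint angles; "joint_vel": joint speeds; "joint_torque": joint torques, N m; "ee_pos": TCP position; "eef_rot": TCP orientation; "ft_force": force on the tool from outside, world axes, zero at the start; "torque": the same for the moment, N m; "width": finger opening in m; "grip_force": force on a finger pad.
Only numpy, scipy, OpenCV 4.12 (cv2) and the standard library are available. Lean on these libraries where they do the work, as an engineer would, in place of code of your own. Each camera call takes 0.05 s, during which the arm holds its last target. There are 200 camera calls.

## Working session

There is one attempt and no reset: what is moved stays moved. The work goes in short steps, Python scripts to look and compute and a shell command to move; the robot and the scene stay as the last step left them, time stands still between calls to the robot, and variables do not carry over. Pictures are saved under pics/ and viewed, at most 14 in all, crops included, and the job is handed in when it is done.

```bash
ls; mkdir -p pics
python3 - <<'E'
from bench import sensors, vision, r
import cv2,numpy as np
s=sensors.read_state(); print(s['time'],s['ee_pos'],s['eef_rot'],s['width'],r.pinch_z)
for n in ['top','side']:
    im=vision.camera(n); cv2.imwrite(f'pics/{n}0.png',im[:,:,::-1])
for n in ['top','side','wrist']: print(n,vision.camera_model(n))
E
```

```text
pics
0.0 [ 0.15379876 -0.60538817  0.22175389] [ 9.92269723e-01  1.24097960e-01 -1.15717542e-04 -6.93043675e-04] 0.08704094338744295 0.0187
top {'vertical_fov': 56.081671999569984, 'cx': 285.1981085179233, 'cy': 207.92102728665085, 'camera_from_world': array([[-0.02299507, -0.99952641, -0.02044969, -0.07594046],
       [-0.99346788,  0.02513302, -0.11130994,  0.61369932],
       [ 0.11177119,  0.01775653, -0.99357532,  0.90552376],
       [ 0.        ,  0.        ,  0.        ,  1.        ]])}
side {'vertical_fov': 52.41769013324668, 'cx': 281.5537390123809, 'cy': 213.00818753576723, 'camera_from_world': array([[-0.79529098, -0.60620733,  0.0049924 ,  0.41141353],
       [-0.45042469,  0.58536594, -0.67413968,  0.36635477],
       [ 0.40574604, -0.53838591, -0.738587  ,  0.75618461],
       [ 0.        ,  0.        ,  0.        ,  1.        ]])}
wrist {'vertical_fov': 62.46284167175405, 'cx': 276.6746876710745, 'cy': 210.23919416464778, 'hand_eye': array([[ 2.37467451e-04, -9.56153992e-01, -2.92864280e-01,
         8.11062504e-02],
       [ 9.99999914e-01,  3.26398834e-04, -2.54794192e-04,
         2.49162818e-04],
       [ 3.39213044e-04, -2.92864195e-01,  9.56153988e-01,
        -1.62380163e-01],
       [ 0.00000000e+00,  0.00000000e+00,  0.00000000e+00,
         1.00000000e+00]])}
```

View pics/top0.png

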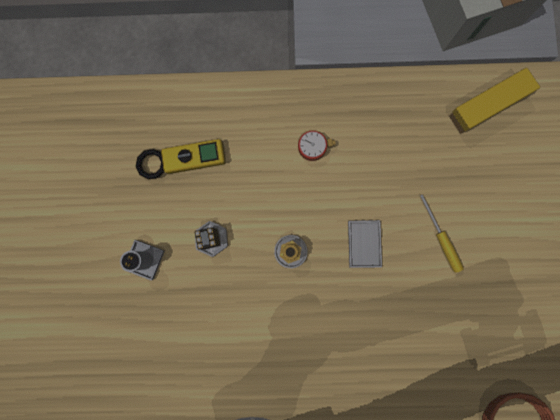

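View pics/side0.png

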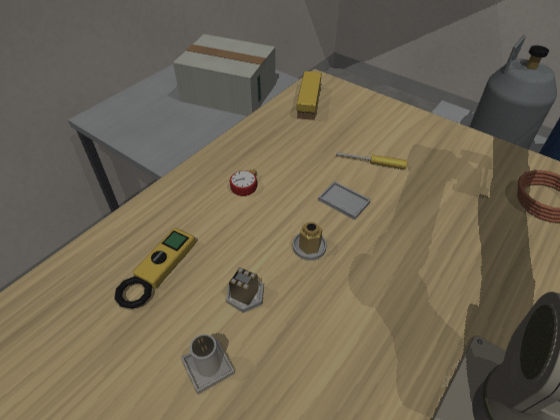

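The top view shows, left to right: the square tray with the capacitor (143,260), the hex tray with the contactor (211,238), the round tray with the coupling (291,250) and the empty oblong tray (365,243). The meter and gauge lie beyond them and the screwdriver is to the right at (440,235). The side view confirms this, with the square tray at (208,365), hex (245,290), round (310,243) and oblong (344,200).

```bash
cat > h.py <<'E'
from bench import sensors, vision, r
import cv2, numpy as np
from scipy.spatial.transform import Rotation as R
def model(name, st=None):
    """K, world_from_camera"""
    m=vision.camera_model(name); f=210/np.tan(np.radians(m['vertical_fov'])/2)
    K=np.array([[f,0,m['cx']],[0,f,m['cy']],[0,0,1]])
    if name!='wrist': return K,np.linalg.inv(m['camera_from_world'])
    T=np.eye(4); T[:3,:3]=R.from_quat(st['eef_rot']).as_matrix(); T[:3,3]=st['ee_pos']
    return K,T@m['hand_eye']
def ray(M,uv):
    K,T=M; return T[:3,3], T[:3,:3]@np.linalg.inv(K)@[uv[0],uv[1],1]
def plane(M,uv,z):
    o,d=ray(M,uv); return o+d*(z-o[2])/d[2]
def tri(Ms,uvs):
    A=np.zeros((3,3)); b=np.zeros(3); L=[]
    for M,uv in zip(Ms,uvs):
        o,d=ray(M,uv); d=d/np.linalg.norm(d); P=np.eye(3)-np.outer(d,d); A+=P; b+=P@o; L.append((o,P))
    p=np.linalg.solve(A,b); return p,[round(1e3*np.linalg.norm(P@(p-o)),1) for o,P in L]
def rectify(M,im,z,x1,y1,w,h,s):
    """top-down map of plane z; image u=-y from y1, v=-x from x1, s px/m"""
    K,T=M; C=np.linalg.inv(T)[:3]
    B=np.array([[0,-1/s,x1],[-1/s,0,y1],[0,0,z],[0,0,1]])
    return cv2.warpPerspective(im,K@C@B,(w,h),flags=cv2.INTER_CUBIC|cv2.WARP_INVERSE_MAP)
E
python3 - <<'E'
from h import *
t,s=model('top'),model('side')
for n,a,b in [('sq',(143,260),(208,365)),('hex',(211,238),(245,290)),('round',(291,250),(310,243)),('obl',(365,243),(344,200)),('gauge',(313,145),(243,182)),
 ('coupTop',(290,251),(311,228)),('capTop',(131,261),(204,341)),('cont top',(207,238),(245,274))]:
    print(n,plane(t,a,.01).round(3),plane(s,b,.01).round(3),*tri([t,s],[a,b]))
E
```

```text
sq [0.496 0.257 0.01 ] [0.495 0.26  0.01 ] [0.49622499 0.25867244 0.00656144] [np.float64(0.2), np.float64(0.2)]
hex [0.545 0.092 0.01 ] [0.547 0.091 0.01 ] [0.54581264 0.09161641 0.01202177] [np.float64(0.6), np.float64(0.6)]
round [ 0.512 -0.102  0.01 ] [ 0.51  -0.101  0.01 ] [ 0.51127492 -0.10230087  0.00745077] [np.float64(0.7), np.float64(0.7)]
obl [ 0.525 -0.28   0.01 ] [ 0.521 -0.271  0.01 ] [ 0.52519749 -0.28234796 -0.00189718] [np.float64(0.5), np.float64(0.5)]
gauge [ 0.77  -0.163  0.01 ] [ 0.772 -0.163  0.01 ] [ 0.77024819 -0.16231359  0.01131789] [np.float64(1.0), np.float64(1.0)]
coupTop [ 0.51  -0.099  0.01 ] [ 0.534 -0.141  0.01 ] [ 0.509548   -0.09984449  0.06579533] [np.float64(0.2), np.float64(0.2)]
capTop [0.494 0.286 0.01 ] [0.535 0.229 0.01 ] [0.49632374 0.25179269 0.09590195] [np.float64(1.1), np.float64(1.1)]
cont top [0.546 0.101 0.01 ] [0.574 0.06  0.01 ] [0.54375348 0.08856651 0.07092477] [np.float64(0.8), np.float64(0.8)]
```

Run:
```python
from h import *
o=[]
for n,z in [('top',.014),('side',.014),('top',.066)]:
    im=cv2.imread(f'pics/{n}0.png'); o.append(rectify(model(n),im,z,.60,.33,800,199,1150))
o=np.vstack(o)
cv2.imwrite('pics/rect.png',o)
```

```text
(no output)
```

View pics/rect.png

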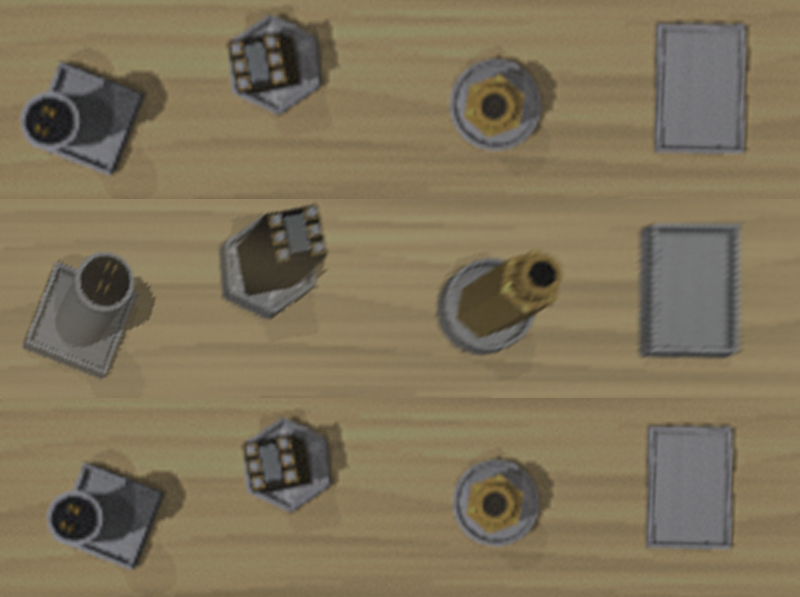

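The rectified crops put the tray centres at about square (0.497, 0.255), hex (0.544, 0.091), round (0.510, -0.101) and oblong (0.524, -0.280). The top and side views agree to within 1 cm. Next I'll move over the trays and measure with the wrist camera.

```bash
python3 -m crank '[[[1,-0.67,0],0],[[1,-0.67,0],0],[[1,-0.67,0],0],[[1,-0.67,0],0],[[1,-0.67,0],0],[[1,-0.67,0],0],[[1,-0.67,0],0],[[1,-0.67,0],0],[[1,-0.67,0],0],[[1,-0.67,0],0],[[1,-0.67,0],0.8],[[1,-0.67,0],0.9]]' 1
python3 -m crank '[[[1,-0.67,0],0],[[1,-0.67,0],0],[[1,-0.67,0],0],[[0,0,0],0],[[0,0,0],0],[[0,0,0],0]]'
python3 - <<'E'
from h import *
s=sensors.read_state(); im=vision.camera('wrist'); np.save('w1.npy',np.r_[s['ee_pos'],s['eef_rot']])
print(s['ee_pos'],R.from_quat(s['eef_rot']).as_matrix()[:,0])
cv2.imwrite('pics/w1.png',im[:,:,::-1])
E
```

```text
time: 1.6
ee_pos: [0.4467, -0.2852, 0.2223]
eef_rot: [1.0, 0.004, -0.0, -0.0]
ft_force: [-0.5, -0.7, -0.5]
width: 0.0871
grip_force: 0.0
time: 2.35
ee_pos: [0.5348, -0.2259, 0.2225]
eef_rot: [1.0, 0.005, -0.0, 0.0]
ft_force: [1.0, 0.1, 1.7]
width: 0.0868
grip_force: 0.0
[ 0.53477798 -0.22594024  0.22248679] [ 9.99952073e-01  9.77929219e-03 -4.66287638e-04]
```

View pics/w1.png

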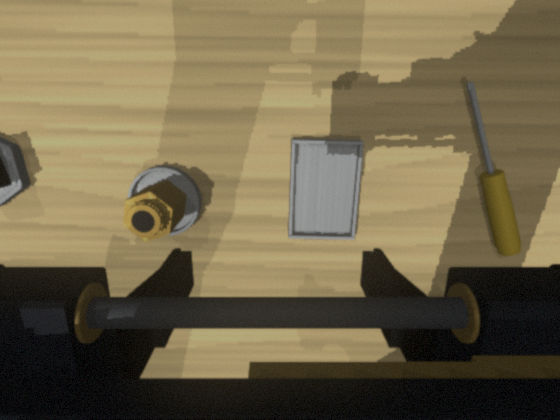

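The wrist view shows the oblong tray's rim with its centre at about (325,188), the round tray's at about (167,201) and the coupling's neck top at about (144,221). I'll move toward hex and square for a second view.

```bash
python3 -m crank '[[[-0.2,-1,0],0],[[-0.2,-1,0],0],[[-0.2,-1,0],0],[[-0.2,-1,0],0],[[0,-1,0],0],[[0,-1,0],0],[[0,-1,0],0],[[0,-1,0],0],[[0,-0.5,0],0],[[0,0,0],0],[[0,0,0],0],[[0,0,0],0]]'
python3 - <<'E'
from h import *
s=sensors.read_state(); im=vision.camera('wrist'); np.save('w2.npy',np.r_[s['ee_pos'],s['eef_rot']])
cv2.imwrite('pics/w2.png',im[:,:,::-1])
p=np.load('w1.npy'); M1=model('wrist',dict(ee_pos=p[:3],eef_rot=p[3:]))
for n,uv,z in [('obl',(324.5,188.5),.014),('round',(167,201),.014),('neck',(143.5,221),.075)]: print(n,plane(M1,uv,z).round(4))
E
```

```text
time: 3.9
ee_pos: [0.5088, 0.0285, 0.2225]
eef_rot: [1.0, 0.005, -0.0, 0.0]
ft_force: [0.3, -1.1, -0.9]
width: 0.0869
grip_force: 0.0
obl [ 0.5277 -0.2787  0.014 ]
round [ 0.5117 -0.1045  0.014 ]
neck [ 0.509  -0.1005  0.075 ]
```

View pics/w2.png

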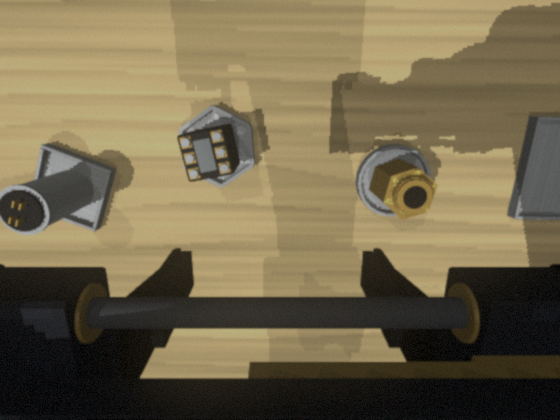

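This view shows the square tray at about (71,186), with the capacitor's black top at (23,210). The hex tray is at about (218,145), with the contactor's top at (210,153). The round tray is at about (393,180), with the coupling's neck at (415,198).

Run:
```python
from h import *
p=np.load('w1.npy'); M1=model('wrist',dict(ee_pos=p[:3],eef_rot=p[3:]))
p=np.load('w2.npy'); M2=model('wrist',dict(ee_pos=p[:3],eef_rot=p[3:])); t=model('top')
print('neck',*tri([M1,M2],[(143.5,221),(415,198)]))
print('round',*tri([M1,M2],[(167,201),(393,180)]))
print('capTop w+top',*tri([M2,t],[(22,210),(131,261)]))
print('contTop w+top',*tri([M2,t],[(210,153),(207,238)]))
for n,uv,z in [('hex',(218.5,145),.014),('sq',(71,186.5),.014),('cap',(22,210),.088),('cont',(210,153),.067)]: print(n,plane(M2,uv,z).round(4))
def ang(a,b,z): d=plane(M2,b,z)-plane(M2,a,z); return np.degrees(np.arctan2(d[1],d[0])).round(1)%90
print('cont',[ang(a,b,.066) for a,b in [((178,137),(234,123)),((234,123),(240,171)),((178,137),(188,182)),((188,182),(240,171))]])
print('sq',ang((45,143),(115,165),.014),ang((115,165),(97,230),.014))
o=[]
for k,M,z in [(1,M1,.062),(2,M2,.062)]:
    o.append(rectify(M,cv2.imread(f'pics/w{k}.png'),z,.56,-.05,400,400,4000))
for z,x,y in [(.068,.595,.14),(.014,.595,.14)]:
    pass
cv2.imwrite('pics/coup.png',np.hstack(o+[rectify(M2,cv2.imread('pics/w2.png'),.066,.595,.14,400,400,4000)])[:, :1200][::1,::1] if 0 else cv2.resize(np.hstack(o+[rectify(M2,cv2.imread('pics/w2.png'),.066,.595,.14,400,400,4000)]),(798,266)))
```

```text
neck [ 0.50819336 -0.10002704  0.0738301 ] [np.float64(0.4), np.float64(0.4)]
round [ 0.50968939 -0.10156397  0.0051147 ] [np.float64(0.4), np.float64(0.4)]
capTop w+top [0.49629115 0.25502755 0.08865158] [np.float64(1.3), np.float64(1.3)]
contTop w+top [0.54403085 0.09324079 0.04795436] [np.float64(0.1), np.float64(0.1)]
hex [0.5479 0.0904 0.014 ]
sq [0.5013 0.254  0.014 ]
cap [0.4969 0.2566 0.088 ]
cont [0.5466 0.0897 0.067 ]
cont [np.float64(14.099999999999994), np.float64(5.900000000000006), np.float64(8.699999999999989), np.float64(12.599999999999994)]
sq 72.3 68.19999999999999
```

View pics/coup.png

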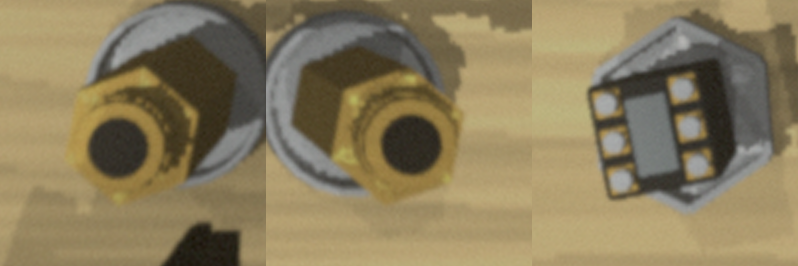

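From these views the contactor's yaw is about +11° and the coupling has a flat pair that the gripper can close on at tool yaw -11°. Neck-top height came out at 74 mm (75 expected) and the capacitor's top at 89 mm (88 expected). Going for the coupling at (0.508, -0.100).

```bash
python3 -m crank '[[[-0.07,1,0],0],[[0,1,0],0],[[0,1,0],0],[[0,1,0],0],[[0,0.28,0],0.72],[[0,0,0.5],0.72],[[0,0,1],0],[[0,0,1],0],[[0,0,1],0],[[0,0,0],0],[[0,0,0],0]]' 1
python3 - <<'E'
from h import *
s=sensors.read_state(); im=vision.camera('wrist'); np.save('w3.npy',np.r_[s['ee_pos'],s['eef_rot']])
cv2.imwrite('pics/w3.png',im[:,:,::-1]); X=R.from_quat(s['eef_rot']).as_matrix()[:,0]
print(s['ee_pos'],np.degrees(np.arctan2(X[1],X[0])))
E
```

```text
time: 5.32
ee_pos: [0.5087, -0.0989, 0.1187]
eef_rot: [0.995, -0.095, 0.001, 0.0]
ft_force: [0.4, 0.0, 0.2]
width: 0.0871
grip_force: 0.0
[ 0.50866628 -0.09885775  0.11871351] -10.879542747758393
```

View pics/w3.png

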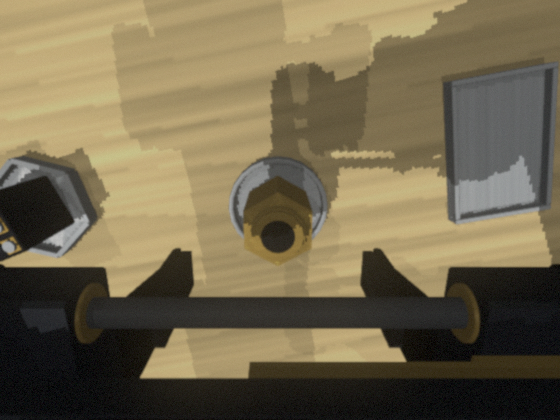

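The coupling sits centred between the fingers at (277,237), with its corner pointing up and flats facing the pads. I'll descend and grip.

```bash
python3 -m crank '[[[0,0,0.8],0],[[0,0,0.8],0],[[0,0,0.8],0],[[0,0,0.75],0],[[0,0,0],0],[[0,0,0],0]]' 1
python3 -m crank '[[[0,0,0],0],[[0,0,0],0],[[0,0,0],0],[[0,0,0],0],[[0,0,0],0],[[0,0,0],0],[[0,0,0],0],[[0,0,0],0],[[0,0,0],0],[[0,0,0],0]]' 0.4 35
```

```text
time: 6.12
ee_pos: [0.5091, -0.0988, 0.0246]
eef_rot: [0.996, -0.095, 0.001, 0.0]
ft_force: [-0.3, -0.9, 0.4]
width: 0.0869
grip_force: 0.0
time: 7.38
ee_pos: [0.508, -0.0987, 0.023]
eef_rot: [0.996, -0.095, -0.0, 0.0]
ft_force: [-1.5, -0.6, 1.9]
width: 0.046
grip_force: 35.0
```

Gripped at 46 mm. I'll lift it and move to the oblong tray.

```bash
python3 -m crank '[[[0,0,-0.5],0],[[0,0,-0.75],0],[[0,0,-0.75],0],[[0.29,0.96,0],0],[[0.29,0.96,0],0],[[0.29,0.96,0],0],[[0.29,0.96,0],0],[[0.29,0.96,0],0],[[0.27,0.98,0],0],[[0,0,0],0],[[0,0,0],0],[[0,0,0],0]]'
python3 - <<'E'
from h import *
s=sensors.read_state(); print(s['ee_pos'],s['grip_force'],s['ft_force'])
for n in ['side']:
    im=vision.camera(n); cv2.imwrite('pics/s1.png',cv2.resize(im[120:300,220:460,::-1],None,fx=3,fy=3))
E
```

```text
time: 8.88
ee_pos: [0.5263, -0.2774, 0.0833]
eef_rot: [0.996, -0.094, 0.0, -0.0]
ft_force: [1.2, 0.2, -4.3]
width: 0.0459
grip_force: 35.0
[ 0.52629553 -0.27738783  0.08332394] 34.99974229373038 [ 1.17228513  0.1729717  -4.33520561]
```

View pics/s1.png

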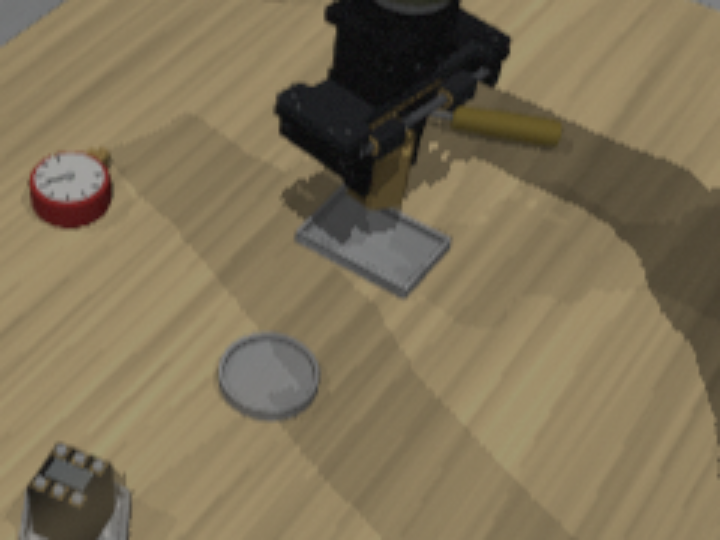

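The coupling hangs upright over the oblong tray, and the round tray now stands empty with its rim centred at crop (269,376). Lowering and releasing.

```bash
python3 -m crank '[[[0,0,0.7],0],[[0,0,0.7],0],[[0,0,0.4],0],[[0,0,0.18],0],[[0,0,0],0],[[0,0,0],0],[[0,0,0],0],[[0,0,0],0]]'
python3 -m crank '[[[0,0,0],0],[[0,0,0],0],[[0,0,0],0],[[0,0,0],0],[[0,0,0],0],[[0,0,0],0]]' 1
python3 - <<'E'
from h import *
print(plane(model('side'),(309.7,245.3),.014))
E
```

```text
time: 9.93
ee_pos: [0.5261, -0.2787, 0.0239]
eef_rot: [0.996, -0.095, 0.0, 0.0]
ft_force: [0.3, 0.3, -4.3]
width: 0.0456
grip_force: 35.0
time: 10.68
ee_pos: [0.5261, -0.2786, 0.0237]
eef_rot: [0.996, -0.095, 0.0, 0.0]
ft_force: [0.1, 0.0, -0.3]
width: 0.0863
grip_force: 0.0
[ 0.50462849 -0.09209972  0.014     ]
```

```bash
python3 -m crank '[[[0,0,-0.6],0],[[0,0,-1],0],[[0,0,-1],0],[[0,0,-1],0],[[0,0,-1],0],[[-0.24,-0.96,-0.4],0],[[-0.24,-0.96,0],0],[[-0.24,-0.96,0],0],[[-0.24,-0.96,0],0],[[-0.24,-0.96,0],0],[[0,0,0],0],[[0,0,0],0]]'
python3 - <<'E'
from h import *
s=sensors.read_state(); im=vision.camera('wrist'); np.save('w4.npy',np.r_[s['ee_pos'],s['eef_rot']])
cv2.imwrite('pics/w4.png',im[:,:,::-1]); print(s['ee_pos'])
E
```

```text
time: 12.18
ee_pos: [0.518, -0.1311, 0.1745]
eef_rot: [0.995, -0.095, 0.001, 0.0]
ft_force: [0.5, 0.2, -0.1]
width: 0.0867
grip_force: 0.0
[ 0.51798473 -0.13113299  0.17453773]
```

View pics/w4.png

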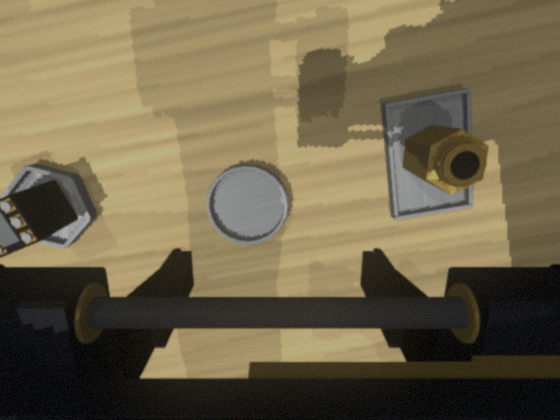

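The coupling stands upright in the oblong tray with its neck at (465,165). The empty round tray's rim is centred at (249,204). I'll carry on to the capacitor.

```bash
python3 -m crank '[[[-0.24,-0.97,0],0],[[-0.24,-0.97,0],0],[[-0.24,-0.97,0],0],[[-0.24,-0.97,0],0],[[-0.24,-0.97,0],0],[[-0.24,-0.97,0],0],[[-0.24,-0.97,0],0],[[-0.24,-0.97,0],0],[[-0.24,-0.97,0],0],[[-0.24,-0.97,0],0],[[-0.24,-0.97,0],0],[[-0.24,-0.97,0],0]]'
python3 -m crank '[[[-0.26,-0.89,0],0],[[0,0,0],0],[[0,0,0],0],[[0,0,0],0]]'
python3 - <<'E'
from h import *
p=np.load('w4.npy'); M=model('wrist',dict(ee_pos=p[:3],eef_rot=p[3:]))
print('round',plane(M,(249,204),.014),'neck',plane(M,(465,165),.075))
s=sensors.read_state(); im=vision.camera('wrist'); np.save('w5.npy',np.r_[s['ee_pos'],s['eef_rot']])
cv2.imwrite('pics/w5.png',im[:,:,::-1]); print(s['ee_pos'])
E
```

```text
time: 13.72
ee_pos: [0.4994, 0.2287, 0.1738]
eef_rot: [0.995, -0.096, 0.0, 0.0]
ft_force: [0.2, 0.2, 0.2]
width: 0.0868
grip_force: 0.0
time: 14.22
ee_pos: [0.4968, 0.255, 0.1736]
eef_rot: [0.995, -0.096, 0.0, 0.0]
ft_force: [-0.9, 0.9, 0.0]
width: 0.087
grip_force: 0.0
round [ 0.51196256 -0.10273234  0.014     ] neck [ 0.52727565 -0.27888163  0.075     ]
[0.49678616 0.25504754 0.17358231]
```

View pics/w5.png

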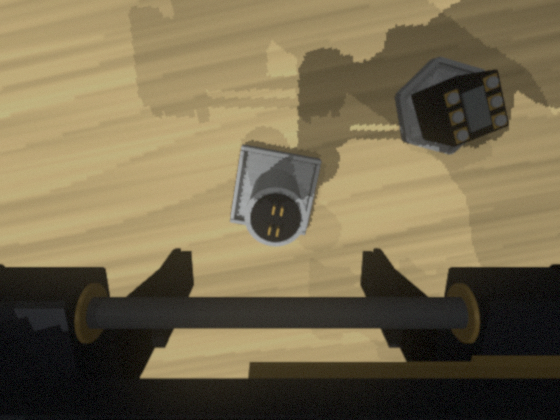

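The capacitor's top is centred at (275,218), with the square tray's rim corners at (243,143), (320,158) and (232,220). The contactor and hex tray are at upper right.

```bash
python3 - <<'E'
from h import *
p=np.load('w5.npy'); M=model('wrist',dict(ee_pos=p[:3],eef_rot=p[3:]))
print('cap',plane(M,(275,217.5),.088),'sq',plane(M,(276,189.5),.014),'hex',plane(M,(441,107),.014))
a,b,c=[plane(M,q,.014) for q in [(243,143),(320,158),(232,220)]]
for d in (b-a,c-a): print(np.linalg.norm(d),np.degrees(np.arctan2(d[1],d[0]))%90)
p=np.load('w2.npy'); M2=model('wrist',dict(ee_pos=p[:3],eef_rot=p[3:]))
print('cap',*tri([M,M2],[(275,217.5),(22,210)]))
E
python3 -m crank '[[[0,0,1],0],[[0,0,1],0],[[0,0,1],0],[[0,0,0.8],0],[[0,0,0.5],0],[[0,0,0],0],[[0,0,0],0]]' 1
```

```text
cap [0.49651205 0.25633243 0.088     ] sq [0.50009819 0.25499059 0.014     ] hex [0.54621647 0.09623674 0.014     ]
0.07249146865511658 68.08252352351113
0.07565674973329174 69.2025564271191
cap [0.49690446 0.25628735 0.08857182] [np.float64(0.2), np.float64(0.2)]
time: 15.15
ee_pos: [0.4967, 0.2568, 0.0456]
eef_rot: [0.996, -0.095, 0.001, -0.0]
ft_force: [-0.8, 0.5, 0.2]
width: 0.0872
grip_force: 0.0
```

```bash
python3 -m crank '[[[0,0,0.15],0],[[0,0,0],0],[[0,0,0],0],[[0,0,0],0],[[0,0,0],0],[[0,0,0],0],[[0,0,0],0],[[0,0,0],0],[[0,0,0],0],[[0,0,0],0]]' 0.4 25
```

```text
time: 16.4
ee_pos: [0.4962, 0.2565, 0.0402]
eef_rot: [0.996, -0.095, 0.0, 0.0]
ft_force: [0.6, -0.2, 2.1]
width: 0.0443
grip_force: 25.0
```

```bash
python3 -m crank '[[[0,0,-0.5],0],[[0,0,-0.9],0],[[0,0,-0.9],0],[[0,0,-0.9],0],[[0,0,-0.8],0],[[0,0,0],0]]'
python3 -m crank '[[[0.23,0.97,0],0],[[0.23,0.97,0],0],[[0.23,0.97,0],0],[[0.23,0.97,0],0],[[0.23,0.97,0],0],[[0.23,0.97,0],0],[[0.23,0.97,0],0],[[0.23,0.97,0],0],[[0.23,0.97,0],0],[[0.23,0.97,0],0],[[0.23,0.97,0],0],[[0.23,0.97,0],0]]'
python3 -m crank '[[[0,0,0.9],0],[[0,0,0.9],0],[[0,0,0.7],0],[[0,0,0],0],[[0,0,0],0]]'
```

```text
time: 17.15
ee_pos: [0.497, 0.2572, 0.1623]
eef_rot: [0.996, -0.095, 0.002, -0.001]
ft_force: [0.1, -0.1, -2.4]
width: 0.0442
grip_force: 25.0
time: 18.65
ee_pos: [0.511, -0.1029, 0.159]
eef_rot: [0.996, -0.095, -0.001, -0.0]
ft_force: [0.0, 0.1, -2.8]
width: 0.0445
grip_force: 25.0
time: 19.27
ee_pos: [0.5118, -0.102, 0.0856]
eef_rot: [0.996, -0.095, 0.0, -0.0]
ft_force: [0.3, 0.7, -1.9]
width: 0.0443
grip_force: 25.0
```

```bash
python3 -m crank '[[[0,0,0.6],0],[[0,0,0.5],0],[[0,0,0.3],0],[[0,0,0.09],0],[[0,0,0],0],[[0,0,0],0],[[0,0,0],0]]'
python3 -m crank '[[[0,0,0],0],[[0,0,0],0],[[0,0,0],0],[[0,0,0],0],[[0,0,0],0],[[0,0,0],0]]' 1
```

```text
time: 20.15
ee_pos: [0.5118, -0.1021, 0.0405]
eef_rot: [0.996, -0.095, 0.0, 0.0]
ft_force: [0.4, -0.0, -2.6]
width: 0.0445
grip_force: 25.0
time: 20.9
ee_pos: [0.5117, -0.102, 0.0404]
eef_rot: [0.996, -0.095, 0.0, 0.0]
ft_force: [0.4, 0.7, 0.4]
width: 0.086
grip_force: 0.0
```

```bash
python3 -m crank '[[[0,0,-0.6],0],[[0,0,-1],0],[[0,0,-1],0],[[0,0,-1],0],[[0,0,-0.9],0],[[-0.02,-0.93,0],0],[[-0.02,-0.93,0],0],[[-0.02,-0.93,0],0],[[-0.02,-0.93,0],0],[[-0.02,-0.93,0],0],[[-0.02,-0.93,0],0],[[-0.02,-0.93,0],0]]'
python3 -m crank '[[[0,0,0],-0.9],[[0,0,0],-0.9],[[0,0,0],-0.94],[[0,0,0],0],[[0,0,0],0],[[0,0,0],0]]'
python3 - <<'E'
from h import *
s=sensors.read_state(); im=vision.camera('wrist'); np.save('w6.npy',np.r_[s['ee_pos'],s['eef_rot']])
cv2.imwrite('pics/w6.png',im[:,:,::-1]); X=R.from_quat(s['eef_rot']).as_matrix()[:,0]
print(s['ee_pos'],np.degrees(np.arctan2(X[1],X[0])))
E
```

```text
time: 22.4
ee_pos: [0.5446, 0.0915, 0.1769]
eef_rot: [0.996, -0.095, 0.001, 0.0]
ft_force: [0.8, 0.4, -0.1]
width: 0.0869
grip_force: 0.0
time: 23.15
ee_pos: [0.5444, 0.0906, 0.1757]
eef_rot: [0.995, 0.096, 0.0, 0.0]
ft_force: [-0.8, -0.5, 0.1]
width: 0.0872
grip_force: 0.0
[0.54436896 0.09055578 0.1757304 ] 10.96280013678044
```

View pics/w6.png

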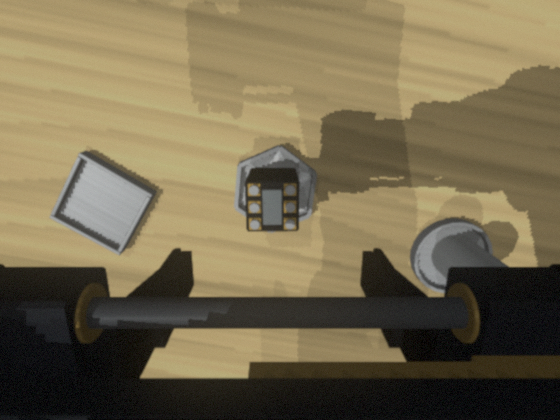

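The contactor is aligned and centred at (272,204), and the hex tray is at about (276,186). The square tray is empty, centred at (105,202). The capacitor stands upright in the round tray.

```bash
python3 - <<'E'
from h import *
p=np.load('w6.npy'); M=model('wrist',dict(ee_pos=p[:3],eef_rot=p[3:])); T=R.from_quat(p[3:]).as_matrix()
for n,uv,z in [('cont',(272.5,203),.067),('sq',(104.5,202.5),.014),('hex',(276,186),.014)]:
    q=plane(M,uv,z); print(n,q.round(4),'tool offset units',(T.T@(q-p[:3])/.03).round(2)[:2])
c=[plane(M,q,.014) for q in [(84,152),(158,190),(122,252),(53,215)]]
for i in range(4): d=c[(i+1)%4]-c[i]; print(np.linalg.norm(d),np.degrees(np.arctan2(d[1],d[0]))%90)
p=np.load('w2.npy'); M2=model('wrist',dict(ee_pos=p[:3],eef_rot=p[3:]))
print(*tri([M,M2],[(272.5,203),(210,153)]))
E
python3 -m crank '[[[0,0,1],0],[[0,0,1],0],[[0,0,1],0],[[0,0,0.7],0],[[0,0,0],0],[[0,0,0],0]]' 1
```

```text
cont [0.5479 0.0945 0.067 ] tool offset units [ 0.14 -0.11]
sq [0.5025 0.2528 0.014 ] tool offset units [-0.34 -5.58]
hex [0.5503 0.0922 0.014 ] tool offset units [ 0.2  -0.02]
0.07468677903458341 71.85886368962333
0.07776573398842523 67.33457312801667
0.07407355450661898 68.76059719419088
0.07371882813377864 67.64813689130759
[0.54355223 0.09342717 0.04910963] [np.float64(0.7), np.float64(0.7)]
time: 23.95
ee_pos: [0.5449, 0.0908, 0.0654]
eef_rot: [0.995, 0.096, 0.001, -0.0]
ft_force: [-0.2, 0.1, -0.2]
width: 0.0868
grip_force: 0.0
```

```bash
python3 -m crank '[[[0.08,-0.08,0.6],0],[[0,0,0.5],0],[[0,0,0.2],0],[[0,0,0],0],[[0,0,0],0]]' 1
python3 -m crank '[[[0,0,0],0],[[0,0,0],0],[[0,0,0],0],[[0,0,0],0],[[0,0,0],0],[[0,0,0],0],[[0,0,0],0],[[0,0,0],0],[[0,0,0],0],[[0,0,0],0]]' 0.4 25
```

```text
time: 24.58
ee_pos: [0.5465, 0.0934, 0.0258]
eef_rot: [0.995, 0.096, 0.0, -0.0]
ft_force: [0.2, 0.3, -0.0]
width: 0.0871
grip_force: 0.0
time: 25.82
ee_pos: [0.5463, 0.0935, 0.0255]
eef_rot: [0.995, 0.096, 0.0, -0.0]
ft_force: [0.3, 1.8, 0.0]
width: 0.0442
grip_force: 25.0
```

```bash
python3 -m crank '[[[0,0,-0.5],0],[[0,0,-0.75],0],[[0,0,-0.75],0],[[-0.08,-0.92,0],0],[[-0.08,-0.92,0],0],[[-0.08,-0.92,0],0],[[-0.08,-0.92,0],0],[[-0.08,-0.93,0],0],[[-0.08,-0.93,0],0],[[0,0,0],0],[[0,0,0],0]]'
python3 -m crank '[[[0,0,0],0.6],[[0,0,0],0.86],[[0,0,0],0.86],[[0,0,0],0.86],[[0,0,0],0.86],[[0,0,0],0],[[0,0,0],0],[[0,0,0],0]]'
python3 - <<'E'
from h import *
s=sensors.read_state(); im=vision.camera('wrist'); X=R.from_quat(s['eef_rot']).as_matrix()[:,0]
cv2.imwrite('pics/w7.png',im[:,:,::-1]); print(s['ee_pos'],np.degrees(np.arctan2(X[1],X[0])))
E
```

```text
time: 27.2
ee_pos: [0.5006, 0.2528, 0.0858]
eef_rot: [0.995, 0.096, 0.0, 0.0]
ft_force: [-1.2, -0.4, -2.7]
width: 0.0433
grip_force: 25.0
time: 28.2
ee_pos: [0.5001, 0.2537, 0.0854]
eef_rot: [0.983, -0.184, -0.0, -0.0]
ft_force: [-0.4, 0.5, -2.6]
width: 0.0439
grip_force: 25.0
[0.50008629 0.25372588 0.08538257] -21.155721743436327
```

View pics/w7.png

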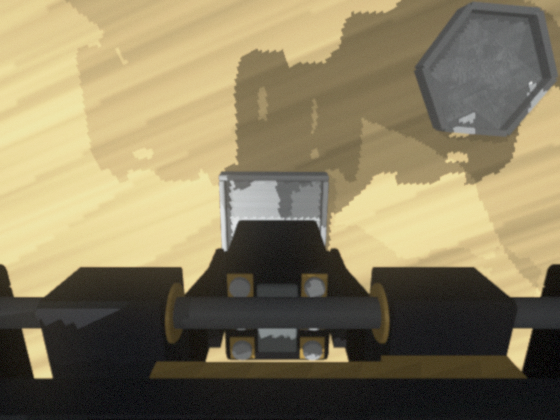

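The contactor hangs square to the tray, whose rim spans columns 220–328, so it is centred. The empty hex tray shows at the upper right, centred at (487,73). Lowering and releasing.

```bash
python3 - <<'E'
from h import *
s=sensors.read_state(); M=model('wrist',s)
print('hex',plane(M,(487.5,73),.014))
c=[plane(M,q,.014) for q in [(475,5),(545,12),(555,85),(502,135),(432,133),(416,68)]]
print('corner dirs mod60',[(np.degrees(np.arctan2(*(c[i+3]-c[i])[1::-1]))%60).round(1) for i in range(3)])
E
python3 -m crank '[[[0,0,0.7],0],[[0,0,0.7],0],[[0,0,0.4],0],[[0,0,0.17],0],[[0,0,0],0],[[0,0,0],0],[[0,0,0],0]]'
python3 -m crank '[[[0,0,0],0],[[0,0,0],0],[[0,0,0],0],[[0,0,0],0],[[0,0,0],0],[[0,0,0],0]]' 1
```

```text
hex [0.54539349 0.09391865 0.014     ]
corner dirs mod60 [np.float64(0.8), np.float64(59.4), np.float64(2.4)]
time: 29.12
ee_pos: [0.5005, 0.2538, 0.0268]
eef_rot: [0.983, -0.184, 0.0, -0.0]
ft_force: [0.2, -0.9, -2.3]
width: 0.0439
grip_force: 25.0
time: 29.88
ee_pos: [0.5003, 0.2537, 0.0263]
eef_rot: [0.983, -0.184, 0.0, 0.0]
ft_force: [-0.4, -1.2, -0.0]
width: 0.0862
grip_force: 0.0
```

```bash
python3 -m crank '[[[0,0,-0.6],0],[[0,0,-1],0],[[0,0,-1],0],[[0,0,-1],-0.64],[[0,0,-1],-0.64],[[0,0,-0.3],0],[[0.23,0.96,0],0],[[0.23,0.96,0],0],[[0.23,0.96,0],0],[[0.23,0.96,0],0],[[0.23,0.96,0],0],[[0.23,0.96,0],0]]'
python3 -m crank '[[[0.23,0.96,0],0],[[0.23,0.96,0],0],[[0.23,0.96,0],0],[[0.23,0.96,0],0],[[0.23,0.96,0],0],[[0.23,0.96,0],0],[[0.23,0.96,0],0],[[0.23,0.96,0],0],[[0.23,0.96,0],0],[[0.23,0.96,0],0],[[0.23,0.96,0],0],[[0.23,0.96,0],0]]'
python3 -m crank '[[[0,0,0],0],[[0,0,0],0]]'
python3 - <<'E'
from h import *
s=sensors.read_state(); im=vision.camera('wrist'); X=R.from_quat(s['eef_rot']).as_matrix()[:,0]
cv2.imwrite('pics/w8.png',im[:,:,::-1]); print(s['ee_pos'],np.degrees(np.arctan2(X[1],X[0])))
E
```

```text
time: 31.38
ee_pos: [0.5076, 0.0752, 0.1732]
eef_rot: [0.995, -0.097, -0.0, 0.0]
ft_force: [-0.6, -0.4, 0.1]
width: 0.0875
grip_force: 0.0
time: 32.88
ee_pos: [0.5232, -0.2796, 0.1732]
eef_rot: [0.995, -0.096, -0.0, -0.0]
ft_force: [1.2, 0.4, 0.0]
width: 0.0871
grip_force: 0.0
time: 33.12
ee_pos: [0.5234, -0.278, 0.1731]
eef_rot: [0.995, -0.096, -0.0, -0.0]
ft_force: [-0.7, 0.5, 0.8]
width: 0.0867
grip_force: 0.0
[ 0.52344847 -0.27800061  0.17312728] -11.002253525046191
```

View pics/w8.png

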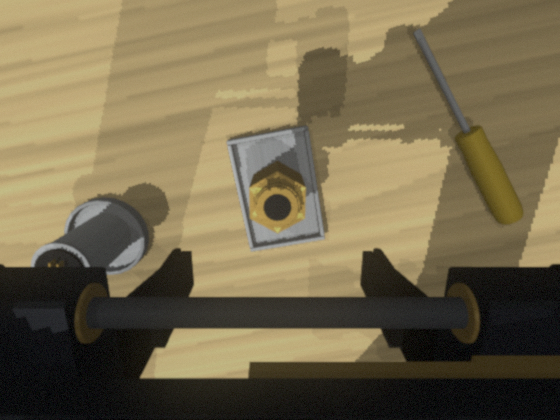

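The coupling stands upright with its neck at (277,207), its flats facing the fingers. Descending with a 3 mm correction and gripping.

```bash
python3 -m crank '[[[0.1,0,1],0],[[0,0,1],0],[[0,0,1],0],[[0,0,0.9],0],[[0,0,0.7],0],[[0,0,0.38],0],[[0,0,0],0],[[0,0,0],0]]' 1
python3 -m crank '[[[0,0,0],0],[[0,0,0],0],[[0,0,0],0],[[0,0,0],0],[[0,0,0],0],[[0,0,0],0],[[0,0,0],0],[[0,0,0],0],[[0,0,0],0],[[0,0,0],0]]' 0.4 35
```

```text
time: 34.17
ee_pos: [0.5271, -0.2795, 0.0249]
eef_rot: [0.995, -0.096, 0.001, 0.0]
ft_force: [-0.4, 0.3, -0.4]
width: 0.0874
grip_force: 0.0
time: 35.42
ee_pos: [0.5265, -0.2794, 0.024]
eef_rot: [0.995, -0.096, 0.0, 0.0]
ft_force: [0.9, 0.9, 0.0]
width: 0.0457
grip_force: 35.0
```

```bash
python3 -m crank '[[[0,0,-0.5],0],[[0,0,-0.9],0],[[0,0,-1],0],[[0,0,-1],0],[[0,0,-0.95],0],[[0,0,0],0]]'
python3 -m crank '[[[-0.13,-0.95,0],0],[[-0.13,-0.95,0],0],[[-0.13,-0.95,0],0],[[-0.13,-0.95,0],0],[[-0.13,-0.95,0],0],[[-0.13,-0.95,0],0],[[-0.13,-0.95,0],0],[[-0.13,-0.95,0],0],[[-0.13,-0.95,0],0],[[-0.13,-0.95,0],0],[[-0.13,-0.95,0],0],[[-0.13,-0.95,0],0]]'
python3 -m crank '[[[-0.13,-0.9,0],0],[[0,0,0],-0.7],[[0,0,0.4],-0.7],[[0,0,1],0],[[0,0,0.8],0],[[0,0,0],0],[[0,0,0],0],[[0,0,0],0]]'
```

```text
time: 36.17
ee_pos: [0.5275, -0.2802, 0.1571]
eef_rot: [0.995, -0.096, 0.002, 0.001]
ft_force: [0.3, -1.0, -5.3]
width: 0.0456
grip_force: 35.0
time: 37.67
ee_pos: [0.5447, 0.0658, 0.1529]
eef_rot: [0.995, -0.096, -0.001, 0.0]
ft_force: [0.6, 0.0, -4.2]
width: 0.046
grip_force: 35.0
time: 38.67
ee_pos: [0.5475, 0.0926, 0.0894]
eef_rot: [1.0, 0.002, 0.001, -0.0]
ft_force: [-0.0, -0.5, -4.3]
width: 0.0459
grip_force: 35.0
```

```bash
python3 -m crank '[[[0,0,0.8],0],[[0,0,0.7],0],[[0,0,0.4],0],[[0,0,0.25],0],[[0,0,0],0],[[0,0,0],0],[[0,0,0],0]]'
python3 -m crank '[[[0,0,0],0],[[0,0,0],0],[[0,0,0],0],[[0,0,0],0],[[0,0,0],0],[[0,0,0],0]]' 1
python3 -m crank '[[[0,0,-0.6],0],[[0,0,-1],0],[[0,0,-1],0],[[0,0,-1],0],[[0,0,-1],0],[[-0.8,0,-1],0],[[-1,0,-1],0],[[-1,0,-1],0],[[-1,0,0],0],[[0,0,0],0],[[0,0,0],0],[[0,0,0],0]]'
python3 - <<'E'
from h import *
s=sensors.read_state(); im=vision.camera('wrist'); np.save('w9.npy',np.r_[s['ee_pos'],s['eef_rot']])
cv2.imwrite('pics/w9.png',im[:,:,::-1]); print(s['ee_pos'])
t=vision.camera('top'); a=rectify(model('top'),t[:,:,::-1],.014,.60,.33,800,199,1150)
cv2.imwrite('pics/end.png',np.vstack([a,cv2.copyMakeBorder(im[:400,:,::-1],0,0,120,120,0)]))
E
```

```text
time: 39.55
ee_pos: [0.5471, 0.0925, 0.0242]
eef_rot: [1.0, 0.002, 0.0, 0.0]
ft_force: [0.7, 0.7, -4.5]
width: 0.0456
grip_force: 35.0
time: 40.3
ee_pos: [0.5469, 0.0925, 0.0239]
eef_rot: [1.0, 0.002, -0.0, 0.0]
ft_force: [-0.4, -0.3, 0.2]
width: 0.0863
grip_force: 0.0
time: 41.8
ee_pos: [0.4333, 0.092, 0.2519]
eef_rot: [1.0, 0.002, -0.0, 0.0]
ft_force: [-0.6, 0.0, 1.0]
width: 0.0871
grip_force: 0.0
[0.43333656 0.09200846 0.25187447]
```

View pics/end.png

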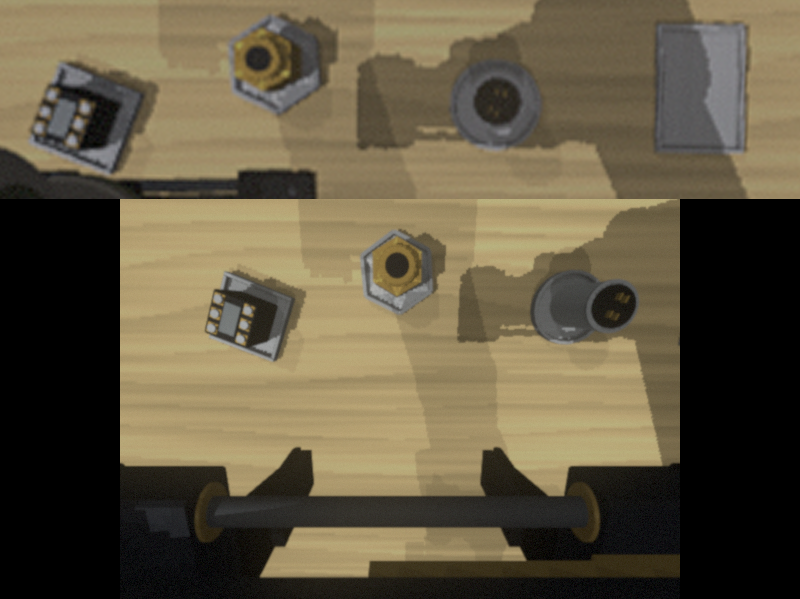

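All three parts stand upright in their own trays. In the wrist view the coupling's neck is at (277,66), the contactor's top at (109,120) and the capacitor's top at (492,105). I'll check the offsets from the tray centres before handing in.

Run:
```python
from h import *
p=np.load('w9.npy'); M=model('wrist',dict(ee_pos=p[:3],eef_rot=p[3:])); ok=True
for n,a,z,b in [('coupling',(277,66),.075,(279,73)),('contactor',(110,120),.067,(132,117)),('capacitor',(492,106),.09,(450,108))]:
    d=(plane(M,a,z)-plane(M,b,.014))[:2]*1e3; ok&=np.hypot(*d)<12; print(n,d.round(1),'mm')
if ok: print(r.close_job())
```

```text
coupling [1.1 2.2] mm
contactor [-1.   0.3] mm
capacitor [ 2.5 -0.9] mm
the job is handed in; nothing more can be done
None
```

The job is handed in at about 42 s of the 106 s allowed: capacitor, contactor and coupling stand upright in the round, square and hexagonal trays, each within about 3 mm of centre by the last wrist picture, with the coupling having been parked in the oblong tray; I don't have the judge's verdict.

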